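# Centre the stain-remover bottle on its stand

### The arm

A 7-joint arm with a two-finger parallel gripper is mounted at the origin on the work surface. World frame = base frame: x ahead of the robot, y to its left, z up, the work surface at z = 0. Lengths are in mm, angles in rad, forces in N, time in s.
With the tool pointing down it reaches from about 425 to 1025 mm from the base axis. Payload 9.4 kg.
Tool frame: the origin (TCP) lies midway between the tips of the shut fingers; the grasp point (between the pads) lies 19 mm behind it (robot.pinch_z is the distance from the TCP to the grasp point, in mm); z points along the fingers, y is the direction in which the jaws open and shut (so a half turn about z gives the same grasp; the last joint's range is limited). The gripper opens to 93 mm and grips with 3 to 60 N. Pads are 15 mm wide; open, the fingers measure 128 mm over their backs; the gripper's body (75 mm by 188 mm) begins 65 mm behind the grasp point.
Start: joints at [-1.27, 0.599, -0.003, 1.599, 0.002, 0.943, -0.08], TCP at [267.44, 673.869, 218.618] pointing down, gripper open.
Joint ranges: [-2.57, 2.57], [-0.35, 1.97], [-1.29, 1.29], [0.11, 2.56], [-1.05, 4.19], [0.11, 1.86], [-2.63, 2.63]. Speed limits (rad/s): [2.22, 2.22, 3.01, 3.01, 3.14, 3.14, 3.14].

### API

Orientations are given as a unit quaternion [x, y, z, w].
In Python, from rig import robot gives the robot as it stands. The module is installed in compiled form; this text tells all that it offers.
- The arm moves only by the shell command python3 -m handwheel 'ROWS'. ROWS is JSON, a list that holds one entry, the list of rows, each a list of 7 numbers: the finger opening in mm, from 0 to 93, then the shift along the world's x, y, z in mm, then the turn, a rotation vector about the world's x, y, z in rad. A call has 1 to 5 rows; each row is the pose to reach, as a shift and turn from the pose commanded when the call began; what a row does not reach only later rows make up. A row lasts 1/12 s, in which the tool goes at most 41.7 mm and 7.16 degrees, less where a joint would pass 70% of its speed; a pose out of reach is approached as far as the arm can. A call with a gripper value outside its range is refused whole. The fingers move at their own pace and stop on an object; the grip force is fixed at half the most. Time passes only in rows, so rows that repeat a pose let the fingers close. It gives the time, the measured TCP pose, the force and the opening at its end, in the units of the state.
- robot.state(): the state, without advancing time (a new reading comes with each control period).
- robot.get_image(name): name is "scene" or "top" or "wrist"; returns a dict with "frame" (420x560x3 uint8, red, green, blue), "fovy" (degrees; the focal length in pixels is half the picture's height over the tangent of half this angle, whatever the lens; pixels are square), "cx", "cy" (the principal point, pixels), "R" (3x3) and "t" (3): a world point X has camera coordinates R X + t; the wrist camera has in their place "T_tool_cam" (4x4, takes a point from camera to tool coordinates, whose origin is the TCP and whose axes are the flange's). Camera axes: x right, y down, z forward; pixel columns grow to the right and rows downward; lengths in mm; the calibration is good to about 2 mm. The wrist camera is an equidistant fisheye: a pixel r from the principal point sees the ray r / f radians off the axis. A picture is of the moment at which its call begins: read the wrist's pose just before it. There is no depth.
- robot.sign_off(): hands the job in, once; it reports no verdict.
Trained networks look in a picture, given as the dict that the camera call returned (one of the last four; its "shot" number tells which), for a name from the list of things; names that differ only in an ending like _2 or _b are one class to them, and where a whole thing is asked for, a point or a joint stands for the part that bears it (a point fixed in the world has none). Each returns a list of dicts, best first, with "p" (0 to 1); they miss things now and then, are a little off and sometimes report something else, mostly with a low value. They report only what shows in the picture. A call takes as long as a camera call. They do not tell look-alikes from the thing itself.
- robot.boxes_of(picture, thing): "rect" ([left, top, right, bottom] in pixels, round what is visible of it).
- robot.tip_of(picture, thing): "point" ([row, column] in pixels: a listed point, or the origin of a listed thing).
The state is a dict: "time": time; "joint_positions": joint angles; "joint_velocities": joint speeds; "effort": joint torques, N m; "position": TCP position; "eef_rot": TCP orientation; "ft_force": force on the tool from outside, world axes, zero at the start; "wrist_torque": the same for the moment, N m; "width": finger opening in mm.
Only numpy, scipy, OpenCV 4.12 (cv2) and the standard library are available. Lean on these libraries where they do the work, as an engineer would, in place of code of your own. Each camera call takes 0.05 s, during which the arm holds its last target.

### The job

The small stain-remover bottle stands close to the edge of its little round wooden stand. Tap or push it gently sideways with the fingertips, low down because it is top-heavy and wobbly, until it stands upright in the middle of the stand. Do not pinch or lift it, tip it or knock it off, and leave everything else on the mat where it is.

Things in the scene. Friction and masses are not known exactly. Their poses are not given: they have to be found in the camera images.
- bottle: the bottle to be centred, round about its z axis, white with a grey cap, 68 mm tall, 0.08 to 0.15 kg, top-heavy. Foot 28 mm diameter up to 4 mm; straight body 40 mm diameter (its widest) from 9 to 34 mm; neck 22 mm at 42 to 48 mm; cap 32 mm up to 68 mm. Origin: centre of its underside, z up. It starts 16 to 26 mm off the stand's middle, in any direction
- bottle_low (a point): a point on the bottle's axis 10 mm above its underside, near the lower end of the straight 40 mm wide part, a good height for pushing. A push much above 20 mm may tip the bottle. Pushed here at under 5 cm/s (a few N at most), by finger ends 5 to 10 mm above the stand's top, it slides along with the fingers and stops when they stop
- stand_top (a point): the middle of the stand's flat round top, where the bottle's underside centre belongs. The top is 84 mm in diameter and 49 mm above the work surface (stand 45 mm tall, on a 4 mm mat); the stand is fixed. Within 75 mm of its middle only the bottle reaches above the stand's top; other things on the mat stay below 85 mm above the work surface
- spare: the spare bottle, of the same shape, size and white-and-grey look as the one on the stand, but standing directly on the mat: leave it alone. Origin: centre of its underside
- jar: closed amber jar, 50 mm diameter, 60 mm tall, bystander. Origin: centre of its underside
- can: closed steel can, 62 mm diameter, 80 mm tall, bystander. Origin: centre of its underside
- cup: open blue dosing cup, 56 mm across the rim, 45 mm tall, bystander. Origin: centre of its underside
- peg1: wooden clothes peg, 72 x 13 x 10 mm, lying on the mat, bystander. Origin: centre of its underside
- peg2: second wooden clothes peg, same size, bystander. Origin: centre of its underside
- brush: wooden scrubbing brush, 100 x 44 x 34 mm, bristles down, bystander. Origin: centre of its underside
Things that resemble listed ones, but are neither listed nor needed, are in the scene too. Several things look just like the part that bears stand_top: the one meant starts farthest to the robot's left. What is shaped like the bottle but pink is not meant.

How it is judged (in metres and radians):
At the end, for the whole second after the job is handed in: The bottle stands upright (within 0.05 rad) and still on the stand's top, the centre of its underside within 7 mm of the middle of the stand (horizontal distance between bottle and stand_top below 0.007 m and z of bottle in the frame of stand_top between -0.003 and 0.003 m and angle between bottle's own z axis and vertical below 0.05 rad and linear speed of bottle below 0.01 m/s); the robot touches nothing.
It fails at once if the bottle is lifted: its underside centre comes more than 8 mm above the stand's top (z of bottle in the frame of stand_top above 0.008 m).
It fails at once if the bottle is tipped by more than 0.3 rad (angle between bottle's own z axis and vertical above 0.3 rad).
It fails at once if the bottle is knocked off the stand (z of bottle in the frame of stand_top below -0.01 m).
It fails at once if the bottle is hit, pressed or pinched with more than 5 N (contact force between the fingers and bottle above 5 N).
It fails at once if something else on the mat is moved by more than 15 mm (distance of any of spare, jar, can, cup, peg1, peg2, brush from where it was at the start of the episode above 0.015 m).
It also fails if it takes over 51 s, if anything falls off the work surface, if the arm or the gripper's body presses on something with over 40 N, if the wrist force passes 120 N, or if a joint passes its speed limit or range.

## Working session

There is one attempt and no reset: what is moved stays moved. The work goes in short steps, Python scripts to look and compute and a shell command to move; the robot and the scene stay as the last step left them, time stands still between calls to the robot, and variables do not carry over. Pictures are saved under pics/ and viewed, and the job is handed in when it is done.

```bash
mkdir -p pics; cat > h.py <<'E'
import numpy as np, cv2
from rig import robot
def foc(p): return p["frame"].shape[0]/2/np.tan(np.radians(p["fovy"])/2)
def ray(p,row,col):
    R=np.array(p["R"]);t=np.array(p["t"]);f=foc(p)
    d=R.T@np.array([(col-p["cx"])/f,(row-p["cy"])/f,1]); return -R.T@t,d
def atz(p,row,col,z):
    o,d=ray(p,row,col); return o+d*(z-o[2])/d[2]
def proj(p,X):
    c=np.array(p["R"])@np.array(X,float)+np.array(p["t"]); f=foc(p)
    return p["cy"]+f*c[1]/c[2], p["cx"]+f*c[0]/c[2]
def save(p,n,crop=None,k=1):
    im=p["frame"][:,:,::-1]
    if crop: a,b,c,d=crop; im=im[b:d,a:c]
    if k!=1: im=cv2.resize(im,None,fx=k,fy=k,interpolation=cv2.INTER_CUBIC)
    cv2.imwrite("pics/"+n,im)
E
python3 - <<'E'
from h import *
s=robot.state();print(s["time"],s["position"],s["eef_rot"],s["width"])
for n in("scene","top"):
    p=robot.get_image(n);save(p,n+"0.png")
    for th in("bottle","stand_top"):
        print(n,th,[(np.round(b["rect"]),round(b["p"],2)) for b in robot.boxes_of(p,th)])
        for q in robot.tip_of(p,th): print("  tip",np.round(q["point"],1),round(q["p"],2),np.round(atz(p,*q["point"],49),0))
E
```

```text
0.0 [267.29605664 673.42463438 217.7771728 ] [ 1.87777090e-01  9.82211374e-01 -7.59412115e-04 -6.98695212e-05] 92.92475565461062
scene bottle [(array([298., 151., 319., 189.]), 0.58), (array([224., 155., 258., 183.]), 0.21)]
  tip [183.3 307.5] 0.78 [569.  70.  49.]
  tip [315.4 362.3] 0.71 [837.  -6.  49.]
scene stand_top [(array([277., 157., 325., 212.]), 0.98), (array([113., 233., 169., 293.]), 0.74)]
  tip [250.9 139.4] 0.94 [ 559. -242.   49.]
  tip [174.3 298.7] 0.67 [541.  69.  49.]
top bottle [(array([279., 106., 300., 134.]), 0.96), (array([227., 227., 248., 260.]), 0.71)]
  tip [126.9 288.4] 0.81 [790.  15.  49.]
  tip [244.9 240.4] 0.66 [573.  62.  49.]
top stand_top [(array([394., 256., 455., 308.]), 0.89), (array([206., 241., 259., 289.]), 0.68)]
  tip [264.  233.1] 0.75 [541.  69.  49.]
  tip [282.4 427.9] 0.63 [ 559. -243.   49.]
```

View pics/scene0.png

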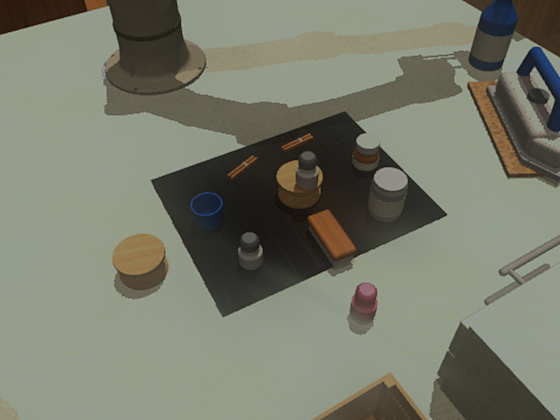

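View pics/top0.png

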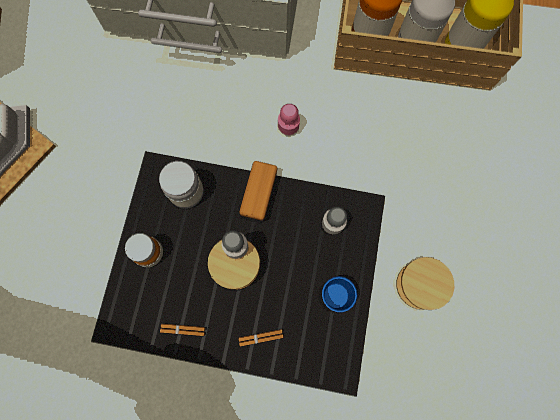

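The stand candidates are scene (299,180) / top (233,263) at y≈+69, and scene (140,255) / top (426,283) at y≈-243. The first is the leftmost for the robot and carries the white/grey bottle, so it is the one meant. The pink bottle at scene (365,300) is not meant, and the spare is at scene (250,252). Next I'll enlarge with model overlays to refine the position.

```bash
cat >> h.py <<'E'
PROF=[(0,14),(4,14),(9,20),(34,20),(42,11),(48,11),(48.5,16),(68,16)]
def circ(c,z,r,n=48):
    a=np.linspace(0,2*np.pi,n); return np.c_[c[0]+r*np.cos(a),c[1]+r*np.sin(a),np.full(n,z)]
def over(p,n,st,bo,crop,k):
    a,b,c,d=crop
    im=cv2.resize(p["frame"][b:d,a:c,::-1],None,fx=k,fy=k,interpolation=cv2.INTER_CUBIC)
    raw=im.copy()
    def dr(P,col):
        q=np.array([proj(p,x)[::-1] for x in P]); q=((q-[a,b]+.5)*k-.5).round().astype(np.int32)
        cv2.polylines(im,[q],True,col,1)
    dr(circ(st,49,42),(0,255,0))
    for z,r in PROF: dr(circ(bo,49+z,r),(255,0,255))
    cv2.imwrite("pics/"+n,np.hstack([raw,im]))
E
python3 - <<'E'
from h import *
p=robot.get_image("top");over(p,"t1.png",(541,69),(570,66),(195,215,275,295),5)
p=robot.get_image("scene");over(p,"s1.png",(541,69),(570,66),(262,140,342,220),5)
E
```

```text
(no output)
```

View pics/t1.png

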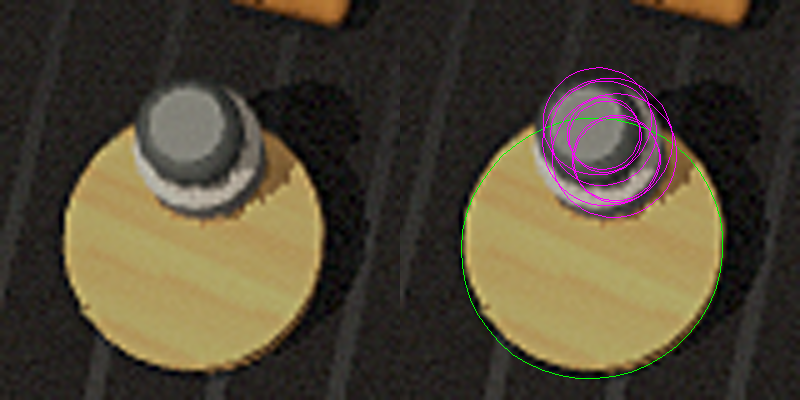

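View pics/s1.png

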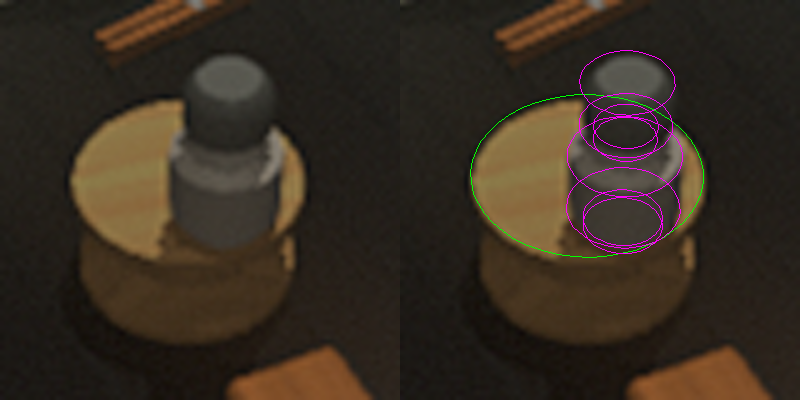

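```bash

python3 - <<'E'
from h import *
p=robot.get_image("top");over(p,"t2.png",(543,68.4),(568.5,69),(195,215,275,295),5)
p=robot.get_image("scene");over(p,"s2.png",(543,67),(568,67),(262,140,342,220),5)
print("blue bottle base",atz(p,68,488,0),atz(p,2,497,150),"iron",atz(p,50,540,100))
a=cv2.imread("pics/t2.png");b=cv2.imread("pics/s2.png");cv2.imwrite("pics/ts2.png",cv2.resize(np.vstack([a,b]),(600,600)))
E
```

```text
blue bottle base [422.63288846 666.90206345   0.        ] [393.02903767 667.25202736 150.        ] iron [527.920443   675.15246417 100.        ]
```

View pics/t2.png

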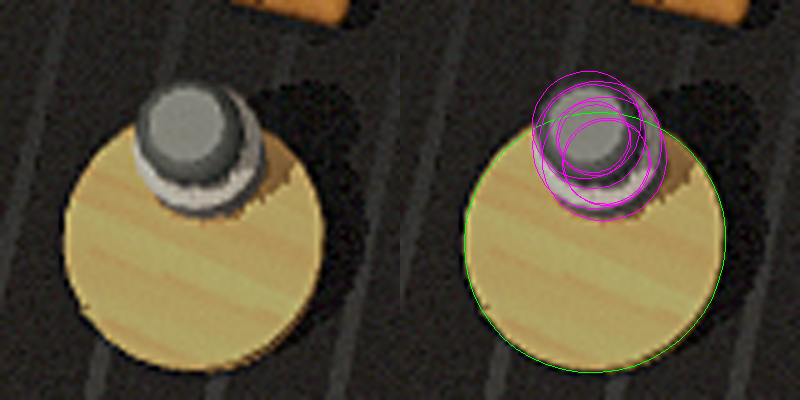

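View pics/s2.png

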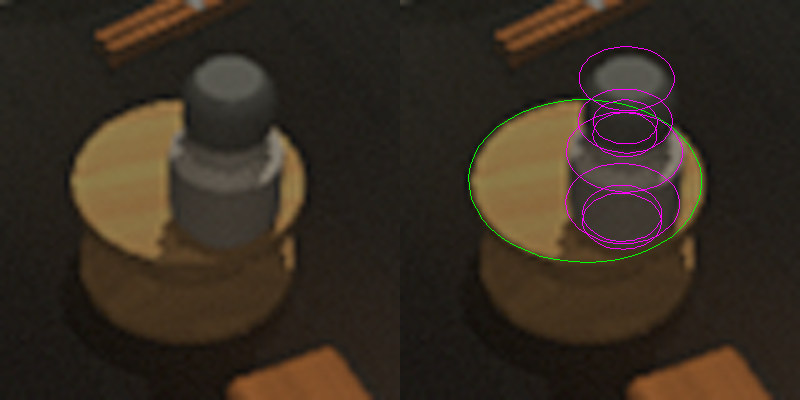

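```bash
python3 -m handwheel '[[[93,0,-20,35,0,0,0.08],[93,0,-55,50,0,0,0.16],[93,10,-95,50,0,0,0.24],[93,20,-135,50,0,0,0.32],[93,30,-175,50,0,0,0.378]]]'
```

```text
time: 1.12
position: [297.5, 497.3, 269.0]
eef_rot: [-0.003, 1.0, 0.0, 0.0]
ft_force: [0.2, 0.4, -0.3]
width: 92.9
```

```bash
python3 -m handwheel '[[[26,20,-35,0,0,0,0],[26,40,-70,0,0,0,0],[26,60,-105,0,0,0,0],[26,80,-140,0,0,0,0],[26,100,-175,0,0,0,0]]]'
```

```text
time: 1.53
position: [398.1, 322.1, 269.0]
eef_rot: [-0.0, 1.0, 0.0, 0.0]
ft_force: [0.8, 0.3, -0.3]
width: 64.4
```

```bash
python3 -m handwheel '[[[26,27,-30,0,0,0,0],[26,54,-60,0,0,0,0],[26,80,-90,0,0,0,0],[26,106,-120,0,0,0,0],[26,133,-150,0,0,0,0]]]'; python3 -m handwheel '[[[26,25,-30,0,0,0,0],[26,50,-60,0,0,0,0],[26,75,-90,0,0,0,0],[26,82,-104,-20,0,0,0],[26,82,-104,-50,0,0,0]]]'
python3 - <<'E'
from h import *
s=robot.state();p=robot.get_image("wrist");save(p,"w0.png")
print(s["position"],s["eef_rot"],s["width"],p["fovy"],p["cx"],p["cy"],np.round(p["T_tool_cam"],3))
E
```

```text
time: 1.95
position: [531.4, 172.2, 269.0]
eef_rot: [-0.0, 1.0, 0.0, 0.0]
ft_force: [0.2, 0.2, -0.6]
width: 31.0
time: 2.37
position: [616.5, 64.7, 220.5]
eef_rot: [0.003, 1.0, -0.001, 0.003]
ft_force: [0.1, 0.2, -0.5]
width: 26.0
[616.46001004  64.72056352 220.53253319] [ 3.19112853e-03  9.99988836e-01 -5.34716391e-04  3.44357562e-03] 26.030830786643815 65.70646984690485 281.7009710601683 205.44466532131742 [[ 1.00000e-03 -9.63000e-01 -2.68000e-01  7.43890e+01]
 [ 1.00000e+00  1.00000e-03 -2.00000e-03  5.10000e-01]
 [ 2.00000e-03 -2.68000e-01  9.63000e-01 -1.66252e+02]
 [ 0.00000e+00  0.00000e+00  0.00000e+00  1.00000e+00]]
```

View pics/w0.png

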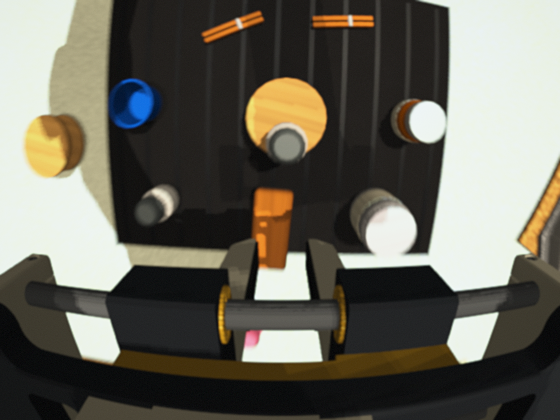

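The wrist picture shows the stand's top at about (286,118) with the bottle on it at (287,143), and the fingers beyond it at the bottom. I'll overlay the models in this view to measure.

```bash
cat >> h.py <<'E'
from scipy.spatial.transform import Rotation as Ro
def wproj(p,s,X):
    T=np.array(p["T_tool_cam"]); Rt=Ro.from_quat(s["eef_rot"]).as_matrix()
    Xt=(np.atleast_2d(X)-np.array(s["position"]))@Rt      # world->tool
    c=(Xt-T[:3,3])@T[:3,:3]
    th=np.arctan2(np.hypot(c[:,0],c[:,1]),c[:,2]); ph=np.arctan2(c[:,1],c[:,0]); f=foc(p)
    return np.c_[p["cx"]+f*th*np.cos(ph),p["cy"]+f*th*np.sin(ph)]
def wover(p,s,n,st,bo,crop,k,zs=None):
    a,b,c,d=crop
    im=cv2.resize(p["frame"][b:d,a:c,::-1],None,fx=k,fy=k,interpolation=cv2.INTER_CUBIC);raw=im.copy()
    def dr(P,col):
        q=((wproj(p,s,P)-[a,b]+.5)*k-.5).round().astype(np.int32); cv2.polylines(im,[q],True,col,1)
    dr(circ(st,49,42),(0,255,0))
    for z,r in PROF:
        if zs is None or z in zs: dr(circ(bo,49+z,r),(255,0,255))
    cv2.imwrite("pics/"+n,np.hstack([raw,im]))
E
python3 - <<'E'
from h import *
s=robot.state();p=robot.get_image("wrist");wover(p,s,"w1.png",(543,68),(569,68.5),(236,70,336,180),4,(4,9,34,68))
print(s["position"])
E
```

```text
[611.58957316  66.81353252 213.25255568]
```

View pics/w1.png

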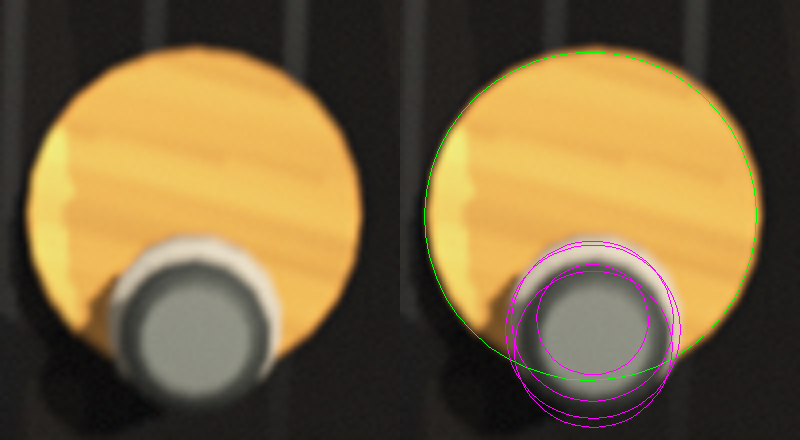

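```bash
python3 -m handwheel '[[[22,0,-1,-20,0,0,0],[22,0,-1,-45,0,0,0],[22,0,-1,-70,0,0,0],[22,0,-1,-95,0,0,0],[22,0,-1,-110,0,0,0]]]'; python3 -m handwheel '[[[22,0,0,0,0,0,0],[22,0,0,0,0,0,0],[22,0,0,0,0,0,0]]]'
python3 - <<'E'
from h import *
s=robot.state();p=robot.get_image("wrist");wover(p,s,"w2.png",(542,69),(567.8,69),(180,60,380,260),2,(4,9,34,68));print(s["position"],s["eef_rot"])
E
```

```text
time: 2.88
position: [611.8, 70.2, 107.8]
eef_rot: [-0.001, 1.0, 0.0, -0.001]
ft_force: [0.1, 0.1, -0.0]
width: 22.1
time: 3.13
position: [613.2, 69.6, 110.3]
eef_rot: [-0.0, 1.0, 0.0, 0.001]
ft_force: [0.2, -0.4, 0.6]
width: 22.1
[613.22946716  69.59621515 110.28966164] [-4.79446278e-04  9.99999471e-01  2.54229025e-04  8.73791404e-04]
```

View pics/w2.png

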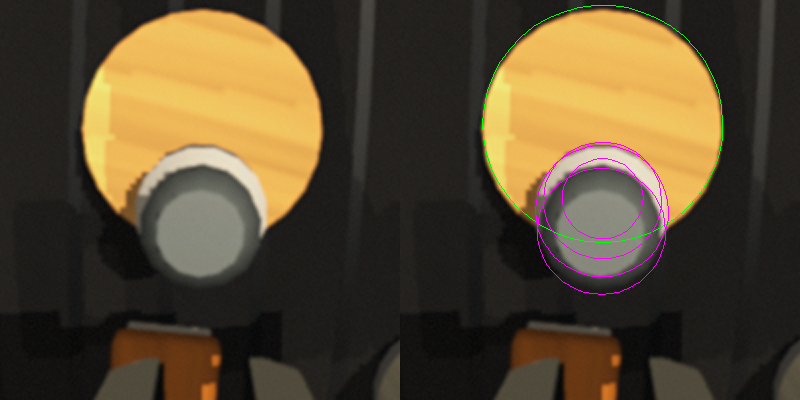

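The view is well aligned: the bottle's axis sits centred between the fingertips, at column about 200 in the crop. The stand is at about (543,69) and the bottle at about (568.5,69). Now I'll descend on the far side to z≈57.

```bash
python3 -m handwheel '[[[22,0,0,-15,0,0,0],[22,0,0,-30,0,0,0],[22,0,0,-42,0,0,0],[22,0,0,-50,0,0,0],[22,0,0,-53,0,0,0]]]'; python3 -m handwheel '[[[22,-2,0,0,0,0,0],[22,-4,0,0,0,0,0],[22,-6,0,0,0,0,0],[22,-8,0,0,0,0,0],[22,-10,0,0,0,0,0]]]'
python3 - <<'E'
from h import *
s=robot.state();p=robot.get_image("scene");over(p,"s3.png",(543,67),(568,67),(262,140,342,220),5);print(s["position"],s["ft_force"])
E
```

```text
time: 3.6
position: [612.3, 68.9, 55.1]
eef_rot: [-0.0, 1.0, -0.0, -0.0]
ft_force: [0.2, 0.3, 1.2]
width: 22.2
time: 4.02
position: [602.4, 68.9, 56.1]
eef_rot: [-0.0, 1.0, 0.0, 0.0]
ft_force: [0.4, 0.2, -0.3]
width: 22.3
[602.43470557  68.92148244  56.14560484] [ 0.42109329  0.19816071 -0.31397802]
```

View pics/s3.png

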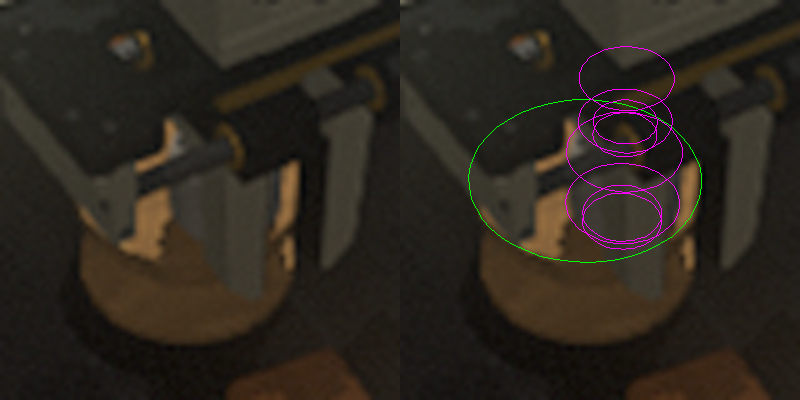

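The hand hides the bottle in the scene view (it was around (307,180)), so I'll rely on the wrist camera. Now pushing slowly in -x.

```bash
python3 -m handwheel '[[[22,-1.5,0,0,0,0,0],[22,-3,0,0,0,0,0],[22,-4.5,0,0,0,0,0],[22,-6,0,0,0,0,0],[22,-7,0,0,0,0,0]]]'; python3 -m handwheel '[[[22,-1,0,0,0,0,0],[22,-2,0,0,0,0,0],[22,-3,0,0,0,0,0],[22,-4,0,0,0,0,0],[22,-5,0,0,0,0,0]]]'
python3 - <<'E'
from h import *
s=robot.state();p=robot.get_image("wrist");wover(p,s,"w3.png",(542.7,69),(568.4,69),(180,60,380,260),2,(4,9,34,68));print(s["position"],s["ft_force"])
E
```

```text
time: 4.48
position: [595.2, 68.9, 55.6]
eef_rot: [-0.0, 1.0, 0.0, -0.0]
ft_force: [-1.6, 0.2, -0.2]
width: 21.9
time: 4.9
position: [590.6, 68.9, 55.7]
eef_rot: [-0.0, 1.0, 0.0, 0.0]
ft_force: [0.2, 0.0, -0.6]
width: 22.3
[590.58409934  68.88707152  55.68997183] [ 0.24333892  0.03371671 -0.64615011]
```

View pics/w3.png

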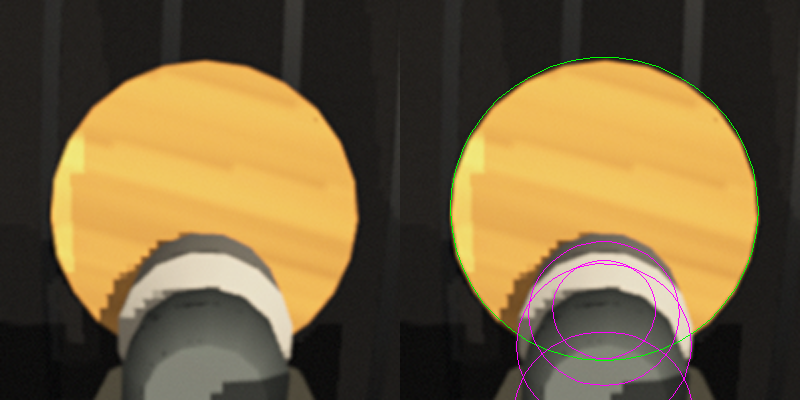

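Contact is made: the bottle's front edge moved from row 240 to 233 in the crop, about 2 mm, so it is now at x≈566. Continuing gently.

```bash
python3 -m handwheel '[[[22,-1,0,0,0,0,0],[22,-2.5,0,0,0,0,0],[22,-4,0,0,0,0,0],[22,-5.5,0,0,0,0,0],[22,-7,0,0,0,0,0]]]'; python3 -m handwheel '[[[22,-1.5,0,0,0,0,0],[22,-3,0,0,0,0,0],[22,-4.5,0,0,0,0,0],[22,-6,0,0,0,0,0],[22,-7,0,0,0,0,0]]]'
python3 - <<'E'
from h import *
s=robot.state();p=robot.get_image("wrist");x=s["position"][0];wover(p,s,"w4.png",(543,69),(x-24.4,69),(180,60,380,260),2,(4,9,34,68));print(s["position"],s["ft_force"])
E
```

```text
time: 5.37
position: [583.3, 68.9, 55.6]
eef_rot: [-0.0, 1.0, -0.0, 0.0]
ft_force: [0.2, -0.4, 0.1]
width: 21.7
time: 5.78
position: [576.2, 68.9, 55.6]
eef_rot: [-0.0, 1.0, -0.0, -0.0]
ft_force: [1.6, -0.3, 0.0]
width: 22.1
[576.21202873  68.87830045  55.61843302] [ 1.60298655 -0.25412468  0.01562484]
```

View pics/w4.png

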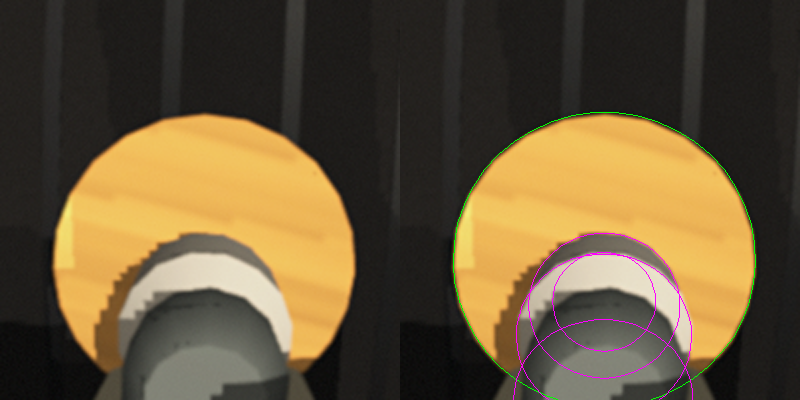

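The overlay fits exactly: bottle at x≈551.8, stand at 543. About 8.8 mm is left.

```bash
python3 -m handwheel '[[[22,-1.5,0,0,0,0,0],[22,-3,0,0,0,0,0],[22,-4.5,0,0,0,0,0],[22,-6,0,0,0,0,0],[22,-7,0,0,0,0,0]]]'; python3 -m handwheel '[[[22,-1,0,0,0,0,0],[22,-1.8,0,0,0,0,0],[22,-1.8,0,0,0,0,0]]]'
python3 - <<'E'
from h import *
s=robot.state();p=robot.get_image("wrist");x=s["position"][0];wover(p,s,"w5.png",(543,69),(x-24.4,69),(180,60,380,260),2,(4,9,34,68));print(s["position"],s["ft_force"])
E
```

```text
time: 6.25
position: [569.2, 68.9, 55.6]
eef_rot: [-0.0, 1.0, -0.0, -0.0]
ft_force: [1.0, 0.7, -0.5]
width: 22.0
time: 6.5
position: [567.4, 68.9, 55.6]
eef_rot: [-0.0, 1.0, 0.0, -0.0]
ft_force: [0.2, 0.6, 0.3]
width: 22.1
[567.43513358  68.90430511  55.62038211] [0.15829037 0.603059   0.31539451]
```

View pics/w5.png

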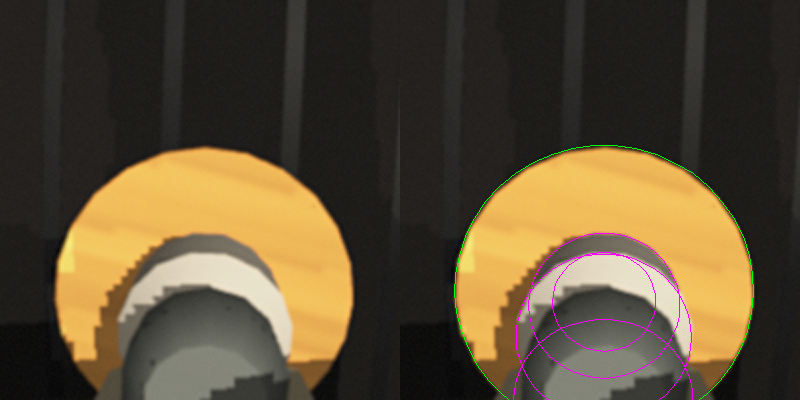

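The bottle overlay fits at (543,69), which matches the stand circle. I'll back off in +x, then rise, and check from a free view.

```bash
python3 -m handwheel '[[[22,2,0,0,0,0,0],[22,6,0,0,0,0,0],[22,14,0,0,0,0,0],[22,26,0,0,0,0,0],[22,42,0,0,0,0,0]]]'; python3 -m handwheel '[[[22,0,0,10,0,0,0],[22,0,0,30,0,0,0],[22,0,0,60,0,0,0],[22,0,0,90,0,0,0],[22,0,0,120,0,0,0]]]';python3 -m handwheel '[[[22,0,0,30,0,0,0],[22,0,0,50,0,0,0],[22,0,0,50,0,0,0],[22,0,0,50,0,0,0],[22,0,0,50,0,0,0]]]'
python3 - <<'E'
from h import *
s=robot.state();p=robot.get_image("wrist");wover(p,s,"w6.png",(543,69),(543,69),(236,70,336,180),4,(4,9,34,68));print(s["position"],s["ft_force"])
E
```

```text
time: 6.97
position: [610.0, 68.9, 55.6]
eef_rot: [-0.0, 1.0, -0.0, -0.0]
ft_force: [0.0, -0.6, -0.7]
width: 21.9
time: 7.38
position: [609.2, 68.7, 177.2]
eef_rot: [-0.0, 1.0, -0.0, -0.0]
ft_force: [1.3, -0.7, -0.7]
width: 22.2
time: 7.8
position: [609.1, 68.8, 225.3]
eef_rot: [-0.0, 1.0, -0.0, -0.0]
ft_force: [0.1, 0.1, 0.1]
width: 21.9
[609.05388628  68.81605723 225.28214216] [0.0628464  0.10034393 0.1271548 ]
```

View pics/w6.png

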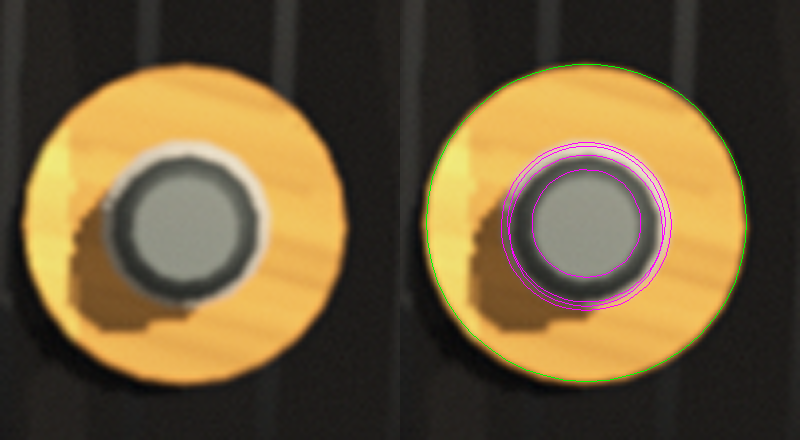

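The bottle stands upright: its body is centred at crop (186,223), and the stand's centre is at (186,223.5), so the offset is under 1 mm. Handing in.

```bash
python3 -c "
from rig import robot
robot.sign_off(); print(robot.state()['time'])"
```

```text
the job is handed in; nothing more can be done
the job is handed in; nothing more can be done
```

The bottle now stands upright in the middle of its stand, and I handed the job in at about 8 s of the 51 s allowed. I pushed it about 25 mm in -x, low down, with two slightly open fingertips at about 55.6 mm above the work surface. The push went at under 2 cm/s. I then backed the fingers off and raised them to 225 mm.

- **Position:** in the last wrist picture the bottle and stand centres agree to within about 1 mm (limit 7 mm), and the bottle looks upright.
- **Forces:** the wrist force readings I took during the push were at most about 1.6 N. They came only at the end of each move, so brief peaks in between were not seen.
- **Bystanders:** the hand stayed clear of them and no contact showed in the readings, but I did not measure their positions again at the end.
- **Disagreement:** the networks' first points put the bottle about 30 mm off centre, which the task rules out, and the cameras differed by 1–2 mm. I used the overlay fits in the wrist camera instead.

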